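# Close a two-part press mould and hold it shut

### The job

Slide the upper mould half by its handle out of the open end of its keeper, from under the lips, and fit it onto the two dowels of the lower half, nose over nose. Press it down against the spring ejector until the two faces meet, and finish there: still gripping the handle and pressing, so that the mould stays shut. Do not push the other things on the bench about.

Things in the scene. Friction and masses are not known exactly. Their poses are not given: they have to be found in the camera images.
- upper_mould: Loose upper half, 0.3-0.5 kg: aluminium plate 100x70x24 mm (x,y,z); nose 34 wide to x=-67. Origin: centre of the underside, z up. Through holes on its x axis: 16 wide at x=-37 (nose end), 11 wide at x=+37. Handle on top: upright black fin 44 long (x), 14 thick (y), top 78 above the underside, in a foot 50x24, 4 high. Starts flat in the keeper, nose to its open end, x axes near parallel.
- handle_grip (a point): Point in the fin at x = y = 0 of the upper half, 60 mm above its underside: grip here across the 14 mm thickness, fingertips then clear the keeper's lips. Same axes as the upper half.
- keeper: Fixed grey steel channel along its x axis, open at -x, wall at x=58 mm. Origin on the worktop, z up. Floor 4 thick, x=-58..62. Side walls 76 apart (3 play each side of the plate). Lips overhang the plate, slot 42 wide for the handle; lips at x=-44..60, undersides 31, tops 34 above the worktop (3 play over the plate). Out only towards -x: clear when the upper half's origin is beyond x=-95.
- lower_face (a point): Centre of the fixed lower half's top face, 48 mm above the worktop; z up, nose at -x, outline as the upper half, on a plywood board 170x110. Two dowels on its x axis stand 22 above the face: 14 thick at x=-37 (nose end), 9 thick at x=+37; the top 7 tapers by 3 of radius. Fits one way: mould shut = upper half's origin at this point, axes the same way.
- ejector (a joint): Round steel ejector 30 mm wide in the middle of the lower half; springs hold it 8 mm above the face (value 0). Value = how far it is pressed down, m; 0.008 = level with the face, mould shut. It gives from 7 N and takes 15 N at 0.008, more than the upper half weighs; it springs back when let go.
- tape_roll: Bystander: white tape roll lying flat, 113 mm wide, 50 mm high. Origin at the centre of its underside.
- masking_tape: Bystander: beige tape roll lying flat, 96 mm wide, 25 mm high. Origin at the centre of its underside.
- votive: Bystander: small clear glass tumbler, 62 mm wide, 62 mm high. Origin at the centre of its underside.
- glass_beetle_2: Bystander: clear glass beetle figure, about 126 x 119 x 48 mm. Origin at the centre of its underside.
There are look-alikes about, which are no part of the job. What is shaped like the upper_mould but turquoise or yellow is not meant.

How it is judged:
By the outcome, as a careful person would: the job done as asked, in the order asked, and still so for the second after the job is handed in, while the arm keeps its last pose, push and grip.
It also fails if it takes over 40 s, if anything falls off the work surface, if the arm or the gripper's body presses on something with over 40 N, if the wrist force passes 120 N, or if a joint passes its speed limit or range.

### The arm

A 6-joint arm with a two-finger parallel gripper is mounted at the origin on a cart in front of the work surface, level with it; the furniture and walls round the work are solid. World frame = base frame: x ahead of the robot, y to its left, z up, the work surface at z = 0. Lengths are in m, angles in rad, forces in N, time in s.
With the tool pointing down it reaches from about 0.225 to 0.875 m from the base axis. Payload 3.4 kg.
Tool frame: the origin (TCP) lies on the centre line of the jaws, within the pads' length; the fingertips stand 14 mm ahead of it and the grasp point (between the pads) lies 5 mm behind it; z points along the fingers, y is the line along which they close (so a half turn about z gives the same grasp; the last joint's range is limited). The gripper opens to 85 mm and grips with 20 to 120 N. Pads are 22 mm wide; open, the fingers measure 114 mm over their backs; the gripper's body (76 mm by 85 mm) begins 54 mm behind the grasp point. The pads swing forward as they close: fully open they stand 13 mm farther back than shut.
Start: joints at [1.018, 0.276, 1.505, -0, 1.361, -0.121], TCP at [0.241, 0.522, 0.245] pointing down, gripper open.
Joint ranges: [-2.89, 2.89], [-0.75, 2.08], [0.22, 2.7], [-1.18, 4.32], [0.11, 2.71], [-2.7, 2.7]. Speed limits (rad/s): [2.57, 2.57, 3.14, 3.14, 3.14, 3.14].

### API

Orientations are given as a unit quaternion [w, x, y, z].
In Python, from rig import manip, eyes gives the robot as it stands.
- The arm moves only by the shell command python3 -m creep 'ROWS' [FORCE]. ROWS is JSON, a list of rows, each a list of 5 numbers: the opening, from 0 (shut) to 1 (fully open), then the shift along the tool's x, y, z normalised to -1 to 1, where 1 is 0.5 m, then the turn about the tool's z normalised to -1 to 1, where 1 is 360 degrees. In form: [[fingers, dx, dy, dz, spin], ...]. A call has 1 to 10 rows; each row is the pose to reach, as a shift and turn from the pose commanded when the call began, along the tool's axes at that moment, turning the shorter way round; what a row does not reach only later rows make up. A row lasts 1/10 s, in which the tool goes at most 50 mm and 8.59 degrees, less where a joint would pass 70% of its speed; a pose out of reach is approached as far as the arm can. A call with a number of a shift or a turn outside -1 to 1 is refused whole. A call with a gripper value outside its range is refused whole. The fingers move at their own pace and stop on an object; FORCE is the grip in N (left out, the last holds). Time passes only in rows, so rows that repeat a pose let the fingers close. It gives the time, the measured TCP pose, the force, the opening and the grip force at its end, in the units of the state.
- manip.get_state(): the state, without advancing time (a new reading comes with each control period).
- eyes.get_image(name): name is "scene" or "top" or "wrist"; returns a dict with "frame" (400x640x3 uint8, red, green, blue), "fx", "fy", "cx", "cy" (pixels), "R" (3x3) and "t" (3): a world point X has camera coordinates R X + t. Camera axes: x right, y down, z forward; pixel columns grow to the right and rows downward; lengths in m; the calibration is good to about 2 mm. The wrist camera is an equidistant fisheye: a pixel r from the principal point sees the ray r / f radians off the axis. A picture is of the moment at which its call begins. There is no depth.
- manip.sign_off(): hands the job in; it is judged then, once.
Trained networks look in the newest picture that a camera, given by its name, has taken for a name from the list of things; names that differ only in an ending like _2 or _b are one class to them, and where a whole thing is asked for, a point or a joint stands for the part that bears it (a point fixed in the world has none). Each returns a list of dicts, best first, with "confidence" (0 to 1); they miss things now and then, are a little off and sometimes report something else, mostly with a low value. They report only what shows in the picture. A call takes as long as a camera call. They do not tell look-alikes from the thing itself.
- eyes.regions_of(camera, label): "mask" (400x640 bool, what is visible of it) and "bbox" ([left, top, right, bottom] in pixels, round what is visible of it).
- eyes.place_of(camera, label): "centre" ([column, row] in pixels: a listed point, or the origin of a listed thing).
The state is a dict: "clock": time; "qpos": joint angles; "qd": joint speeds; "effort": joint torques, N m; "position": TCP position; "ee_rot": TCP orientation; "contact_force": force on the tool from outside, world axes, zero at the start; "moment": the same for the moment, N m; "width": finger opening in m; "gripper_force": force on a finger pad.
Only numpy, scipy, OpenCV 4.12 (cv2) and the standard library are available. Lean on these libraries where they do the work, as an engineer would, in place of code of your own. Each camera call takes 0.05 s, during which the arm holds its last target. There are 200 camera calls.

## Working session

There is one attempt and no reset: what is moved stays moved. The work goes in short steps, Python scripts to look and compute and a shell command to move; the robot and the scene stay as the last step left them, time stands still between calls to the robot, and variables do not carry over. Pictures are saved under pics/ and viewed, at most 10 in all, crops included, and the job is handed in when it is done.

```bash
ls; mkdir -p pics
python3 - <<'E'
from rig import manip, eyes
import cv2
s=manip.get_state(); print({k:(v if not hasattr(v,'tolist') else v.tolist()) for k,v in s.items()})
for n in ["scene","top"]:
    im=eyes.get_image(n); cv2.imwrite(f"pics/{n}0.png",im["frame"][:,:,::-1]); print(n,im["fx"],im["cx"],im["cy"],im["R"],im["t"])
    for l in ["upper_mould","handle_grip","keeper","lower_face","ejector","tape_roll","masking_tape","votive","glass_beetle_2"]:
        print(l,[(round(d["confidence"],2),[int(x) for x in d["centre"]]) for d in eyes.place_of(n,l)][:4])
E
```

```text
pics
{'clock': 0.0, 'qpos': [1.0179723152577098, 0.2766010316904641, 1.5061893457069895, -1.1382026127741506e-05, 1.3607116586523635, -0.12099259008283587], 'qd': [1.7948022108164866e-05, -0.000386370450725032, 0.001122530504368972, 0.0013157054052295796, -0.0007879839057466746, -0.0018567023514968624], 'effort': [-0.0001188155920317513, -41.678491830825806, -24.57971155643463, -0.0001913340884129866, 0.011207460192963481, 7.608218481891527e-06], 'position': [0.24037917239599665, 0.5217547552700075, 0.24441386497094433], 'ee_rot': [-0.0003103410782605044, 0.21424070440226697, 0.9767804303481853, -0.0009028590417786639], 'contact_force': [0.270480769780081, -0.20989150047952532, -0.12129309409790374], 'moment': [-0.00957512903534706, -0.007217577089294373, -0.0024105364123542423], 'gripper_force': 0.0, 'width': 0.08570855658843761}
scene 487.46296008491805 321.97009770752686 200.1818086266646 [[ 0.72893997 -0.68454788  0.006382  ]
 [-0.30523812 -0.33334873 -0.89202484]
 [ 0.61276114  0.64828453 -0.45194132]] [-0.45282196  0.23657594  1.43874118]
upper_mould [(0.96, [292, 256]), (0.91, [309, 216]), (0.75, [274, 199]), (0.73, [210, 198])]
handle_grip [(0.91, [310, 198]), (0.82, [286, 241]), (0.63, [270, 187]), (0.54, [208, 186])]
keeper [(0.66, [270, 199])]
lower_face [(0.93, [339, 223]), (0.41, [269, 235]), (0.32, [269, 185])]Traceback (most recent call last):
  File "<stdin>", line 7, in <module>
ValueError: it knows: glass_beetle, handle_grip, keeper, lower_face, masking_tape, tape_roll, upper_mould, votive
```

Run:
```python
from rig import manip, eyes
import cv2
im=eyes.get_image("top"); f=im["frame"][:,:,::-1].copy(); cv2.imwrite("pics/top0.png",f); print(im["fx"],im["cx"],im["cy"],im["R"],im["t"])
for l in ["upper_mould","handle_grip","keeper","lower_face","tape_roll","masking_tape","votive","glass_beetle"]:
    print(l,[(round(d["confidence"],2),[int(x) for x in d["centre"]]) for d in eyes.place_of("top",l)][:4])
a=cv2.imread("pics/scene0.png"); 
cv2.imwrite("pics/a.png",cv2.resize(a[130:330,130:400],None,fx=2.9,fy=2.9,interpolation=cv2.INTER_CUBIC))
```

```text
383.07843193551554 323.60248155222837 199.75484610175786 [[ 0.16960248 -0.98544865 -0.01122326]
 [-0.88410011 -0.14710825 -0.44353822]
 [ 0.4354331   0.08514767 -0.89618518]] [-0.13395427  0.53693615  0.92815936]
upper_mould [(0.96, [298, 201]), (0.84, [349, 293]), (0.81, [244, 206]), (0.67, [178, 253])]
handle_grip [(0.97, [302, 192]), (0.82, [173, 246]), (0.77, [355, 284]), (0.55, [235, 193])]
keeper [(0.59, [240, 201])]
lower_face [(0.55, [363, 217])]
tape_roll []
masking_tape [(0.67, [296, 266])]
votive [(0.69, [455, 268])]
glass_beetle [(0.98, [456, 269])]
```

View pics/a.png

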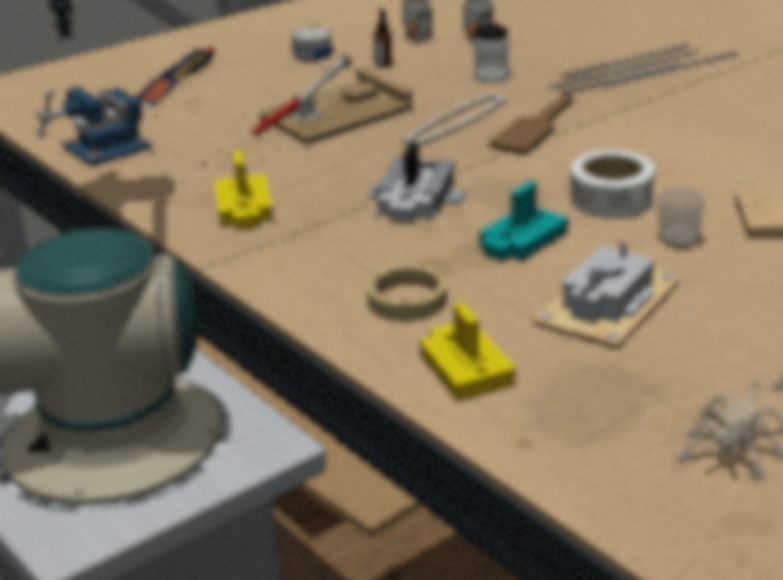

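View pics/top0.png

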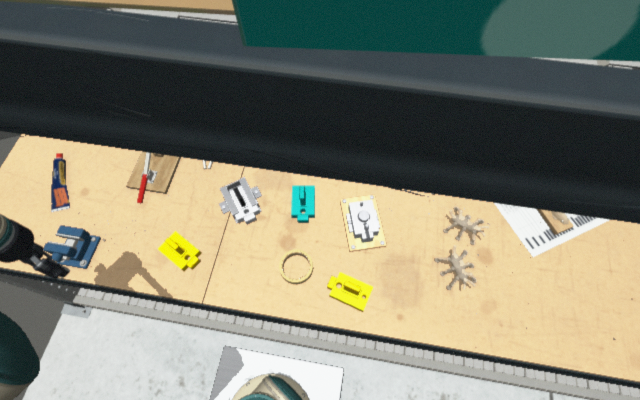

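The candidates for the upper half, as top/scene pixels, are:
- Yellow: (178,253)/(210,198) and (349,293)/(292,256).
- Turquoise: (302,200)/(309,216).
- Grey with a black fin, sitting in the grey lipped channel: (240,200)/(272,195). This one fits the description.

The lower half is on plywood at top (363,217), scene (339,223). The enlarged crop confirms both. Next I'll triangulate them.

```bash
cat > h.py <<'E'
import numpy as np, cv2
from rig import manip, eyes
from scipy.optimize import least_squares
from scipy.spatial.transform import Rotation as Rn
def proj(im,X):
    c=np.asarray(im["R"])@np.asarray(X)+np.asarray(im["t"])
    if im.get("fish"):
        r=np.hypot(c[0],c[1]); th=np.arctan2(r,c[2]); k=th/max(r,1e-12)
        return np.array([im["cx"]+im["fx"]*k*c[0],im["cy"]+im["fy"]*k*c[1]])
    return np.array([im["cx"]+im["fx"]*c[0]/c[2],im["cy"]+im["fy"]*c[1]/c[2]])
def ray(im,p):
    d=np.array([(p[0]-im["cx"])/im["fx"],(p[1]-im["cy"])/im["fy"]])
    if im.get("fish"):
        th=np.hypot(*d); v=np.r_[d/max(th,1e-12)*np.sin(th),np.cos(th)]
    else: v=np.r_[d,1]
    R=np.asarray(im["R"]); return -R.T@np.asarray(im["t"]),R.T@v
def onz(im,p,z):
    o,v=ray(im,p); return o+v*(z-o[2])/v[2]
def tri(obs):
    f=lambda X:np.concatenate([proj(i,X)-p for i,p in obs])
    r=least_squares(f,[.4,.0,.05]); return r.x,np.sqrt(np.mean(r.fun**2))
def get(n):
    im=eyes.get_image(n); im["fish"]=(n=="wrist"); return im
E
python3 - <<'E'
from h import *
ims={n:get(n) for n in ["top","scene"]}
for n in ims: print(n,ray(ims[n],(320,200)))
for l in ["handle_grip","upper_mould","keeper","lower_face"]:
    P={n:[d["centre"] for d in eyes.place_of(n,l)] for n in ims}
    for a in P["top"]:
        for b in P["scene"]:
            X,e=tri([(ims["top"],a),(ims["scene"],b)])
            if e<3: print(l,np.round(a),np.round(b),X.round(4),round(e,2))
for n,p in [("beetle",(456,269)),("masking",(296,266))]: print(n,onz(ims["top"],p,0.02))
for p in [(362,180),(340,200),(240,160),(200,150),(320,172)]: print("shelf edge floor",onz(ims["top"],p,0.0),onz(ims["top"],p,0.4))
print("votive,roll", onz(ims["scene"],(130+682/2.9,130+245/2.9),0),onz(ims["scene"],(130+612/2.9,130+195/2.9),0.0))
E
```

```text
top (array([ 0.09327297, -0.13204792,  1.06845097]), array([ 0.43327237,  0.09432072, -0.89636349]))
scene (array([-0.47931266, -1.16382966,  0.86414811]), array([ 0.60992895,  0.65117548, -0.45163442]))
handle_grip [356. 285.] [289. 241.] [ 0.341  -0.1608  0.071 ] 1.86
handle_grip [302. 193.] [310. 196.] [0.5912 0.0302 0.0686] 0.06
handle_grip [172. 246.] [212. 187.] [0.3718 0.3552 0.0616] 0.34
handle_grip [239. 196.] [269. 187.] [0.552  0.2165 0.054 ] 1.11
handle_grip [239. 196.] [289. 241.] [ 0.7312  0.3429 -0.3241] 0.61
upper_mould [182. 254.] [212. 200.] [0.3673 0.3443 0.0102] 0.38
upper_mould [300. 199.] [309. 215.] [ 0.6083  0.0495 -0.0214] 1.21
upper_mould [352. 294.] [293. 260.] [ 0.3431 -0.1583 -0.0073] 0.77
upper_mould [352. 294.] [275. 195.] [ 0.2853 -0.1521  0.2405] 0.71
keeper [240. 202.] [274. 196.] [0.5645 0.2229 0.0038] 0.7
lower_face [362. 214.] [341. 223.] [ 0.5641 -0.1529  0.0421] 0.09
beetle [ 0.45077268 -0.43370289  0.02      ]
masking [0.38483842 0.00893641 0.02      ]
shelf edge floor [ 0.70179586 -0.13943011  0.        ] [ 0.47398086 -0.13666641  0.4       ]
shelf edge floor [ 0.61993712 -0.08097881  0.        ] [ 0.42276788 -0.10009775  0.4       ]
shelf edge floor [0.71108264 0.26557992 0.        ] [0.47979092 0.11671849 0.4       ]
shelf edge floor [0.72738782 0.40823903 0.        ] [0.48999187 0.20596978 0.4       ]
shelf edge floor [ 0.70902368 -0.0021026   0.        ] [ 0.47850278 -0.05075072  0.4       ]
votive,roll [ 0.73021636 -0.11820045  0.        ] [0.76587969 0.04343692 0.        ]
```

Run:
```python
from h import *
w=get("wrist"); s=cv2.imread("pics/scene0.png")
cv2.imwrite("pics/b.png",np.vstack([cv2.resize(s,(448,280)),cv2.resize(w["frame"][:,:,::-1],(448,280))]))
print(w["fx"],w["cx"],w["cy"],-np.asarray(w["R"]).T@w["t"],np.asarray(w["R"]))
```

```text
309.70691628693146 323.0099641783675 197.17120581474782 [0.16516876 0.55772208 0.3739498 ] [[ 4.17870030e-01  9.08506614e-01 -6.08427744e-04]
 [ 8.59909348e-01 -3.95301313e-01  3.22943935e-01]
 [ 2.93156189e-01 -1.35471785e-01 -9.46417902e-01]]
```

View pics/b.png

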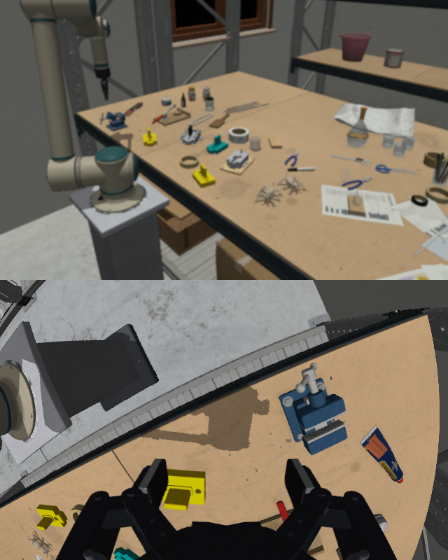

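Scene picture (upper part): the bench is clear overhead, and the dark band in the top view was the arm's own link. Wrist picture (lower part): the camera looks ahead of the fingers with nothing close. I'll move to an overview pose between keeper and lower half.

```bash
python3 -m creep '[[1,-0.1,-0.04,-0.02,0],[1,-0.19,-0.08,-0.03,0],[1,-0.28,-0.12,-0.04,0],[1,-0.37,-0.15,-0.05,0],[1,-0.46,-0.19,-0.06,0],[1,-0.55,-0.23,-0.06,0],[1,-0.64,-0.27,-0.06,0],[1,-0.73,-0.3,-0.06,0],[1,-0.82,-0.34,-0.06,0],[1,-0.91,-0.38,-0.06,0]]'
python3 -m creep '[[1,-0.06,-0.03,0,0],[1,-0.06,-0.03,0,0],[1,-0.06,-0.03,0,0]]'
python3 - <<'E'
from h import *
w=get("wrist"); cv2.imwrite("pics/w1.png",w["frame"][:,:,::-1]); np.save("w1.npy",w,allow_pickle=True)
s=manip.get_state(); print(s["clock"],s["position"],s["ee_rot"])
for l in ["handle_grip","upper_mould","keeper","lower_face","votive","tape_roll","masking_tape"]:
    print(l,[(round(d["confidence"],2),np.round(d["centre"],1),onz(w,d["centre"],{"handle_grip":.064,"lower_face":.048}.get(l,0)).round(3)) for d in eyes.place_of("wrist",l)])
E
```

```text
clock: 2.25
position: [0.5755, 0.1576, 0.2754]
ee_rot: [0.0, 0.214, 0.977, 0.0]
contact_force: [1.0, 1.0, -0.3]
width: 0.0854
gripper_force: 0.0
clock: 2.55
position: [0.5954, 0.1326, 0.2748]
ee_rot: [-0.001, 0.215, 0.977, 0.0]
contact_force: [-0.6, -0.2, 0.1]
width: 0.0856
gripper_force: 0.0
2.6 [0.59486307 0.13341255 0.27510267] [-5.92363743e-04  2.14363705e-01  9.76753692e-01  2.77025444e-04]
handle_grip [(0.83, array([371.3, 106.4]), array([0.552, 0.211, 0.064])), (0.72, array([248.6, 201.7]), array([0.593, 0.037, 0.064])), (0.65, array([ 67.7, 105. ]), array([ 0.352, -0.147,  0.064]))]
upper_mould [(0.9, array([369.7, 106.9]), array([0.558, 0.217, 0.   ])), (0.7, array([257.1, 186.1]), array([0.592, 0.035, 0.   ])), (0.67, array([89.4, 95.5]), array([ 0.337, -0.152,  0.   ]))]
keeper []
lower_face [(0.77, array([135.2, 225. ]), array([ 0.555, -0.147,  0.048]))]
votive [(0.59, array([232.6, 294.5]), array([ 0.736, -0.097,  0.   ]))]
tape_roll [(0.91, array([306.8, 276. ]), array([0.751, 0.034, 0.   ]))]
masking_tape []
```

View pics/w1.png

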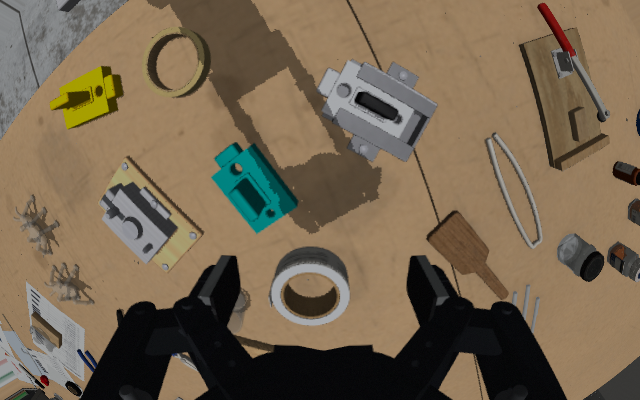

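The wrist view shows the grey half in its keeper at about (375,105), with the nose hole at (344,90) and the nose pointing upper-left. The lower half on plywood is at (140,222), its dowel and nose end towards (110,200). I'll rectify both to metric plan views.

```bash
cat >> h.py <<'E'
def ortho(im,c,z,half=.08,n=400):
    g=np.linspace(-half,half,n); U,V=np.meshgrid(g,g)   # right = -y, down = -x
    X=np.stack([c[0]-V,c[1]-U,np.full_like(U,z)],-1)
    C=X@np.asarray(im["R"]).T+np.asarray(im["t"]); r=np.hypot(C[...,0],C[...,1])
    k=np.arctan2(r,C[...,2])/np.maximum(r,1e-9)
    return cv2.remap(im["frame"][:,:,::-1].copy(),(im["cx"]+im["fx"]*k*C[...,0]).astype(np.float32),(im["cy"]+im["fy"]*k*C[...,1]).astype(np.float32),cv2.INTER_CUBIC)
E
python3 - <<'E'
from h import *
w=np.load("w1.npy",allow_pickle=True).item()
a=ortho(w,(.552,.214),.078,.08,400); b=ortho(w,(.555,-.15),.048,.08,400)
cv2.imwrite("pics/o1.png",np.hstack([a,b]))
E
```

```text
(no output)
```

View pics/o1.png

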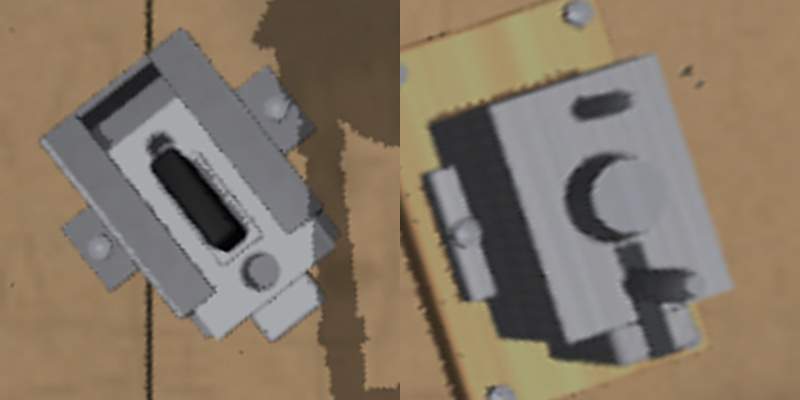

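The rectified plans (2.5 px/mm) give:
- **Left:** the fin is centred near (199,199) and the nose is at lower right, so the upper half's yaw is about 38.5°.
- **Right:** the lower half's corners are (492,105), (655,55), (730,288) and (568,343). That puts its centre at about (0.556,−0.154) with yaw about 17.8°.

I'll move in for a close second view.

```bash
python3 -m creep '[[1,0.01,0.05,0.03,-0.0238],[1,0.02,0.1,0.06,-0.0476],[1,0.04,0.15,0.09,-0.0714],[1,0.05,0.2,0.12,-0.095],[1,0.073,0.253,0.12,-0.119],[1,0.073,0.253,0.12,-0.143],[1,0.073,0.253,0.12,-0.166],[1,0.073,0.253,0.12,-0.1756],[1,0.073,0.253,0.12,-0.1756],[1,0.073,0.253,0.12,-0.1756]]'
python3 - <<'E'
from h import *
w=get("wrist"); np.save("w2.npy",w,allow_pickle=True)
w1=np.load("w1.npy",allow_pickle=True).item()
s=manip.get_state(); print(s["clock"],s["position"],s["ee_rot"],s["contact_force"])
T={n:get(n) for n in ["top","scene"]}
for l in ["handle_grip","upper_mould","keeper","lower_face"]:
    print(l,[(round(d["confidence"],2),np.round(d["centre"],1)) for d in eyes.place_of("wrist",l)])
    for n in T: print(n,[(round(d["confidence"],2),np.round(d["centre"],1)) for d in eyes.place_of(n,l)])
cv2.imwrite("pics/w2.png",np.hstack([cv2.resize(w["frame"][:,:,::-1],None,fx=.6,fy=.6)[:,:,:], np.zeros((240,16,3),np.uint8), ortho(w,(.552,.214),.078,.08,400)[0:240]]) if 0 else np.hstack([ortho(w,(.552,.214),.034,.08,400),ortho(w,(.552,.214),.082,.04,400)]))
E
```

```text
clock: 3.95
position: [0.6149, 0.2635, 0.2154]
ee_rot: [0.0, -0.329, 0.944, 0.0]
contact_force: [-0.5, 0.8, 0.1]
width: 0.0856
gripper_force: 0.0
4.0 [0.61501073 0.26339945 0.21542307] [ 8.29720742e-05 -3.29051913e-01  9.44311829e-01  3.30512369e-05] [-0.59452883  0.37284499  0.62465318]
handle_grip [(0.68, array([153.8,  28.4])), (0.63, array([319.8, 103.6])), (0.55, array([532.9,  67. ]))]
top [(0.92, array([238.4, 197.6])), (0.9, array([172.5, 244.4])), (0.81, array([302.2, 193.8])), (0.73, array([357.5, 284.5])), (0.56, array([242.1, 206.1]))]
scene [(0.95, array([290.8, 241. ])), (0.84, array([211.1, 183.9])), (0.73, array([311. , 199.5])), (0.6, array([271.9, 188.1]))]
upper_mould [(0.92, array([324.2,  99.6])), (0.78, array([504. ,  65.8])), (0.69, array([182.6,  37.1]))]
top [(0.82, array([350.7, 291.3])), (0.79, array([242.2, 206.1])), (0.78, array([302.3, 198.3])), (0.74, array([181.4, 252.6]))]
scene [(0.94, array([307.5, 213.2])), (0.75, array([211.7, 198.8])), (0.59, array([291.7, 256.8])), (0.54, array([363. , 211.8]))]
keeper [(0.17, array([64.6, 85.6]))]
top [(0.58, array([240.6, 203.5]))]
scene [(0.64, array([271.1, 197.6])), (0.16, array([273.7, 197.8]))]
lower_face []
top [(0.76, array([363. , 217.6]))]
scene [(0.81, array([340.5, 221.3]))]
```

View pics/w2.png

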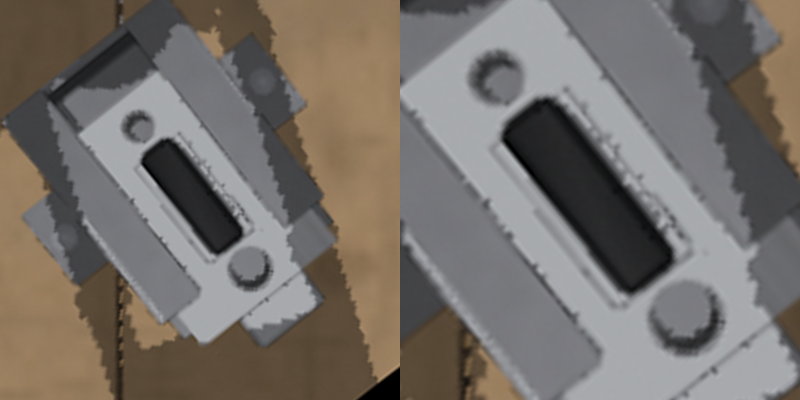

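Close view: the fin is seen from straight above, with corners about (545,97), (502,135), (630,293) and (673,258). Its centre is (0.553,0.2164) and yaw about 38.4°; the hole spacing matches a plate top at z≈0.03. I'll check the height by stereo, then approach.

```bash
python3 - <<'E'
from h import *
w1,w2=[np.load(f"w{i}.npy",allow_pickle=True).item() for i in (1,2)]
print(tri([(w1,(371.3,106.4)),(w2,(319.8,103.6))]))
E
python3 -m creep '[[1,0.05,0.002,0.08,0],[1,0.1,0.003,0.15,0],[1,0.14,0.0034,0.2,0],[1,0.155,0.0034,0.24,0],[1,0.155,0.0034,0.28,0],[1,0.155,0.0034,0.313,0],[1,0.155,0.0034,0.313,0],[1,0.155,0.0034,0.313,0]]'
```

```text
(array([0.55759358, 0.2156936 , 0.02028793]), np.float64(0.9158261896706299))
clock: 5.5
position: [0.5537, 0.2164, 0.059]
ee_rot: [0.0, -0.33, 0.944, 0.0]
contact_force: [0.5, -0.7, 0.1]
width: 0.0856
gripper_force: 0.0
```

```bash
python3 -m creep '[[0,0,0,0,0],[0,0,0,0,0],[0,0,0,0,0],[0,0,0,0,0],[0,0,0,0,0],[0,0,0,0,0]]' 80
```

```text
clock: 6.1
position: [0.5537, 0.2164, 0.0593]
ee_rot: [0.0, -0.329, 0.944, 0.0]
contact_force: [-0.3, -0.5, 2.7]
width: 0.013
gripper_force: 79.0
```

```bash
python3 -m creep '[[0,0,0,-0.003,0],[0,0.02,0,-0.003,0],[0,0.04,0,-0.003,0],[0,0.06,0,-0.003,0],[0,0.08,0,-0.003,0]]'
```

```text
clock: 6.6
position: [0.5206, 0.1907, 0.06]
ee_rot: [-0.001, -0.329, 0.944, 0.0]
contact_force: [0.4, 0.2, -3.3]
width: 0.0132
gripper_force: 77.9
```

```bash
python3 -m creep '[[0,0.03,0,0,0],[0,0.06,0,0,0],[0,0.09,0,0,0],[0,0.12,0,0,0],[0,0.15,0,0,0],[0,0.174,0,0,0],[0,0.18,0,0,0],[0,0.18,0,-0.06,0],[0,0.18,0,-0.13,0],[0,0.18,0,-0.2,0]]'
```

```text
clock: 7.6
position: [0.4518, 0.1355, 0.1613]
ee_rot: [0.0, -0.329, 0.944, 0.0]
contact_force: [0.1, 0.4, -4.6]
width: 0.0129
gripper_force: 79.0
```

```bash
python3 -m creep '[[0,0,0,-0.02,0],[0,0,0,-0.02,0]]'
python3 - <<'E'
from h import *
w=get("wrist"); np.save("w3.npy",w,allow_pickle=True)
s=manip.get_state(); print(s["clock"],s["position"],s["ee_rot"],s["contact_force"],s["moment"])
cv2.imwrite("pics/w3.png",w["frame"][:,:,::-1])
E
```

```text
clock: 7.8
position: [0.4529, 0.1357, 0.1715]
ee_rot: [0.002, -0.329, 0.944, -0.0]
contact_force: [0.7, 0.1, -4.2]
width: 0.013
gripper_force: 79.4
7.85 [0.45152076 0.13551728 0.16989787] [ 1.90566731e-04 -3.29467988e-01  9.44166726e-01  5.54054662e-05] [ 0.11716867 -0.29850036 -4.88714791] [ 0.05962085  0.02066743 -0.01523105]
```

View pics/w3.png

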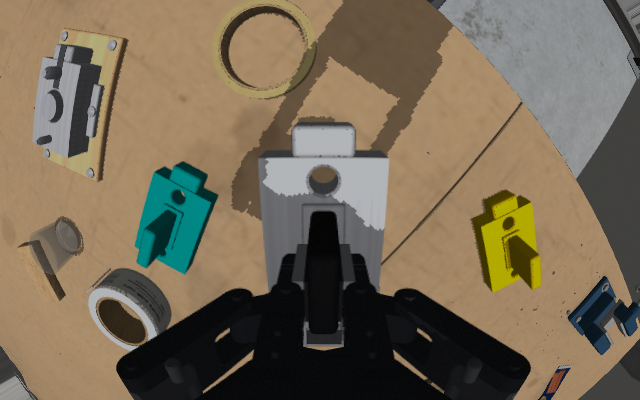

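The half is held squarely in the jaws: nose tip at (323,125), nose hole at (323,180). I'll move so that the lower half comes into view ahead of the nose, already turned to its yaw.

```bash
python3 -m creep '[[0,0,-0.05,-0.01,0.006],[0,0,-0.13,-0.02,0.014],[0,-0.01,-0.21,-0.03,0.022],[0,-0.01,-0.29,-0.03,0.03],[0,-0.01,-0.37,-0.03,0.038],[0,-0.01,-0.45,-0.03,0.046],[0,-0.01,-0.53,-0.03,0.0572],[0,-0.01,-0.6,-0.03,0.0572],[0,-0.01,-0.64,-0.03,0.0572],[0,-0.01,-0.66,-0.03,0.0572]]' && python3 -m creep '[[0,0,0,0,0],[0,0,0,0,0]]'
python3 - <<'E'
from h import *
w=get("wrist"); np.save("w4.npy",w,allow_pickle=True)
s=manip.get_state(); print(s["clock"],s["position"],s["ee_rot"],s["contact_force"],s["moment"])
w3=np.load("w3.npy",allow_pickle=True).item()
p=np.array([.45152,.13552,.1699]);tx=np.array([-.783,-.622]);ty=np.array([-.622,.783])
for q in [(323,180),(261,157),(387,154)]:
    d=onz(w3,q,.139)[:2]-p[:2]; print(q,d@tx,d@ty)
for T in ("top","scene"):
  get(T); print(T,[(round(d["confidence"],2),np.round(d["centre"],1)) for d in eyes.place_of(T,"lower_face")])
a=ortho(w,(.556,-.154),.048,.08,400); b=ortho(w,(.556,-.154),.07,.08,400)
cv2.imwrite("pics/w4.png",np.hstack([a,b]))
E
```

```text
clock: 8.85
position: [0.6608, -0.1214, 0.1812]
ee_rot: [-0.002, -0.155, 0.988, 0.001]
contact_force: [-0.6, 0.2, -4.6]
width: 0.013
gripper_force: 79.5
clock: 9.05
position: [0.6595, -0.1186, 0.1836]
ee_rot: [-0.002, -0.156, 0.988, 0.001]
contact_force: [-0.3, 0.5, -4.7]
width: 0.0132
gripper_force: 79.6
9.1 [ 0.65956226 -0.11830115  0.18426458] [-0.00124812 -0.15581188  0.98778542  0.00102796] [ 0.16475715  0.21784992 -4.89026518] [ 0.03614238 -0.03443408  0.01944849]
(323, 180) 0.036295531396455645 -0.0003470033862982499
(261, 157) 0.0492037172266969 -0.03358118201740161
(387, 154) 0.05096349546244818 0.03384317624111837
top [(0.63, array([363.4, 216.7]))]
scene [(0.8, array([339.1, 222.6]))]
```

View pics/w4.png

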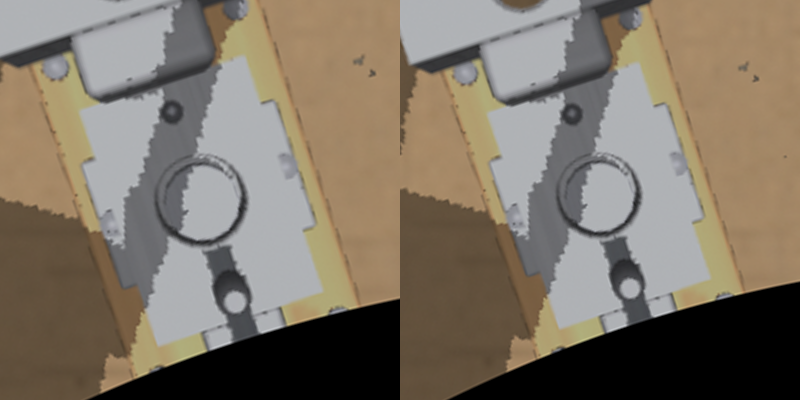

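The rectified close view shows the dowel tips (at z=0.07) at right-panel (572,113) and (630,288). They are 73.7 mm apart, which agrees with 74. The lower half's centre is (0.5556,−0.1546) and its yaw 18.3°. I'll move over the dowels and stop 10 mm above the tips.

```bash
python3 -m creep '[[0,0.04,-0.001,0,-0.001],[0,0.1,-0.002,0.02,-0.001],[0,0.16,-0.003,0.05,-0.001],[0,0.2,-0.005,0.08,-0.001],[0,0.221,-0.005,0.098,-0.001],[0,0.221,-0.005,0.098,-0.001],[0,0.221,-0.005,0.098,-0.001],[0,0.221,-0.005,0.098,-0.001]]'
python3 - <<'E'
from h import *
s=manip.get_state(); q=s["ee_rot"]; R=Rn.from_quat(np.r_[q[1:],q[0]]).as_matrix()
print(s["clock"],s["position"],q,np.degrees(np.arctan2(R[1,0],R[0,0])),s["contact_force"],s["moment"])
print("tool shift",R.T@(np.array([.5551,-.1548,.135])-s["position"]))
get("top");
E
```

```text
clock: 10.1
position: [0.5581, -0.1561, 0.1375]
ee_rot: [0.001, -0.159, 0.987, -0.001]
contact_force: [0.8, 0.2, -4.7]
width: 0.0134
gripper_force: 79.5
10.1 [ 0.55810037 -0.15605793  0.13745137] [ 1.47144551e-03 -1.58768597e-01  9.87314510e-01 -6.52384900e-04] -161.72898359735257 [ 0.78168238  0.24599668 -4.66337365] [-0.01944815 -0.0152327  -0.04550786]
tool shift [0.00246134 0.00213945 0.00244099]
```

```bash
python3 -m creep '[[0,0.004,0.003,0,0],[0,0.004,0.003,0,0]]' >/dev/null
python3 - <<'E'
from h import *
P=[]
for i in range(6):
    w=get("wrist"); s=manip.get_state(); P.append(s["position"])
P=np.array(P); q=s["ee_rot"]; R=Rn.from_quat(np.r_[q[1:],q[0]]).as_matrix()
print(s["clock"],P.round(4),q,np.degrees(np.arctan2(R[1,0],R[0,0])),s["contact_force"],s["moment"])
print("tool shift",R.T@(np.array([.5551,-.1548,.135])-P.mean(0)))
cv2.imwrite("pics/w5.png",w["frame"][:,:,::-1]); np.save("w5.npy",w,allow_pickle=True)
t=get("scene"); cv2.imwrite("pics/s5.png",t["frame"][:,:,::-1]);
E
```

```text
10.65 [[ 0.5542 -0.155   0.1364]
 [ 0.5543 -0.1551  0.1364]
 [ 0.5543 -0.1551  0.1363]
 [ 0.5543 -0.1552  0.1363]
 [ 0.5542 -0.1552  0.1363]
 [ 0.5542 -0.1553  0.1363]] [ 4.66666707e-05 -1.58527628e-01  9.87354540e-01  3.90747451e-05] -161.7571104866458 [-0.29152844  0.12230471 -4.57587703] [ 0.04746869 -0.04493429 -0.0402683 ]
tool shift [-9.25351821e-04  8.05208202e-05  1.33653581e-03]
```

```bash
python3 -m creep '[[0,-0.002,0,0.01,0],[0,-0.002,0,0.02,0],[0,-0.002,0,0.026,0],[0,-0.002,0,0.032,0],[0,-0.002,0,0.037,0],[0,-0.002,0,0.043,0],[0,-0.002,0,0.043,0],[0,-0.002,0,0.043,0]]'
```

```text
clock: 11.5
position: [0.5553, -0.1549, 0.1148]
ee_rot: [0.0, -0.158, 0.987, 0.0]
contact_force: [0.9, 0.1, -5.0]
width: 0.013
gripper_force: 79.6
```

```bash
python3 -m creep '[[0,0,0,0.004,0],[0,0,0,0.008,0],[0,0,0,0.012,0],[0,0,0,0.016,0],[0,0,0,0.016,0],[0,0,0,0.016,0]]'
```

```text
clock: 12.1
position: [0.5554, -0.155, 0.1079]
ee_rot: [0.001, -0.159, 0.987, -0.0]
contact_force: [-0.7, 1.7, 5.2]
width: 0.0132
gripper_force: 81.0
```

```bash
python3 -m creep '[[0,0,0,0.004,0],[0,0,0,0.008,0],[0,0,0,0.01,0],[0,0,0,0.01,0],[0,0,0,0.01,0]]';python3 -m creep '[[0,0,0,0.002,0],[0,0,0,0.004,0],[0,0,0,0.004,0],[0,0,0,0.004,0]]'
```

```text
clock: 12.6
position: [0.5554, -0.155, 0.1035]
ee_rot: [0.001, -0.159, 0.987, -0.0]
contact_force: [-1.4, 1.7, 9.1]
width: 0.0128
gripper_force: 81.7
clock: 13.0
position: [0.5555, -0.155, 0.1032]
ee_rot: [0.001, -0.159, 0.987, -0.001]
contact_force: [-3.9, 2.3, 17.8]
width: 0.0132
gripper_force: 83.0
```

```bash
python3 -m creep '[[0,0,0,0.002,0],[0,0,0,0.003,0],[0,0,0,0.003,0],[0,0,0,0.003,0],[0,0,0,0.003,0]]' 100
python3 - <<'E'
from h import *
t=get("scene"); w=get("wrist")
a=cv2.resize(t["frame"][185:260,290:390,::-1],(600,450),interpolation=cv2.INTER_CUBIC)
cv2.imwrite("pics/f.png",np.hstack([cv2.resize(a,(400,300)),cv2.resize(w["frame"][:250,120:520,::-1],(400,300))]))
s=manip.get_state();print(s["position"],s["contact_force"],s["moment"])
E
```

```text
clock: 13.5
position: [0.5555, -0.155, 0.1033]
ee_rot: [0.001, -0.159, 0.987, -0.001]
contact_force: [-6.3, 2.9, 26.7]
width: 0.013
gripper_force: 98.2
[ 0.55551531 -0.15505158  0.10324086] [-7.42991477  4.43666665 26.22448543] [ 0.7043698   1.28142593 -0.04122902]
```

View pics/f.png

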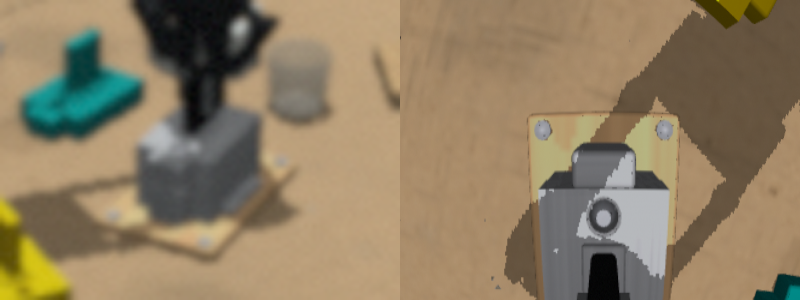

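The final view shows the halves flush with no gap, nose over nose, and the dowel standing in the nose hole at (603,217). The press force rises steeply with no further travel, so the faces have met.

```bash
python3 -c "
from rig import manip
print(manip.sign_off())"
```

```text
the job is handed in; nothing more can be done
None
```

The upper mould half is out of its keeper and on the two dowels, nose over nose; I handed in with it pressed shut at about 26 N, the gripper still holding the handle, after about 14 s.

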